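Hold a freshly glued plate in the curing lamp box

ROBOT

A 6-joint arm with a two-finger parallel gripper is mounted at the origin on a cart in front of the work surface, level with it; the furniture and walls round the work are solid. World frame = base frame: x ahead of the robot, y to its left, z up, the work surface at z = 0. Lengths are in mm, angles in rad, forces in N, time in s.
With the tool pointing down it reaches from about 275 to 850 mm from the base axis. Payload 19 kg.
Tool frame: the origin (TCP) lies midway between the tips of the shut fingers; the grasp point (between the pads) lies 19 mm behind it; z points along the fingers, x is the direction in which the jaws open and shut, and the axes are right-handed (so a half turn about z gives the same grasp; the last joint's range is limited). The gripper opens to 85 mm and grips with 20 to 120 N. Pads are 22 mm wide; open, the fingers measure 114 mm over their backs; the gripper's body (76 mm by 85 mm) begins 54 mm behind the grasp point. The pads swing forward as they close: fully open they stand 13 mm farther back than shut.
Start: joints at [-1.329, 0.15, 1.437, -0, 1.554, -0.134], TCP at [211.006, -534.848, 196.467] pointing down, gripper open.
Joint ranges: [-2.8, 2.8], [-0.68, 2.1], [0.12, 2.68], [-1.39, 4.53], [0.16, 2.79], [-2.81, 2.81]. Speed limits (rad/s): [1.89, 1.89, 2.22, 3.01, 3.01, 3.01].

INTERFACE

Orientations are given as a rotation vector (axis times angle).
In Python, from workcell import observe, read_camera, calibration, close_job gives the robot as it stands.
- The arm moves only by the tool carry_out, never from a script. Its argument "rows" is a list of rows, each a list of 3 entries, a list of its own where there are three numbers: the shift along the tool's x, y, z in m, then the turn, a rotation vector about the tool's x, y, z in rad, then the opening, from 0 (shut) to 1 (fully open). A call has exactly 5 rows; each row is the pose to reach, as a shift and turn from the pose measured when the call began, along the tool's axes at that moment; what a row does not reach only later rows make up. A row lasts 1/12 s, in which the tool goes at most 41.7 mm and 7.16 degrees, less where a joint would pass 70% of its speed; a pose out of reach is approached as far as the arm can. A call with a gripper value outside its range is refused whole. The fingers move at their own pace and stop on an object; "force" is the grip in N (left out, the last holds). Time passes only in rows, so rows that repeat a pose let the fingers close, or fill a call up. It gives the time, the measured TCP pose, the force and the opening at its end, in the units of the state.
- observe(): the state, without advancing time (a new reading comes with each control period).
- read_camera(name): name is "side" or "top"; returns the picture (400x640x3 uint8, red, green, blue); there is no depth.
- calibration(name): a dict with "fx", "fy", "cx", "cy" (pixels), "cam_to_world" (4x4, takes a point from camera to world coordinates). Camera axes: x right, y up, looking along -z (the intrinsics and any distortion apply to the point x, -y, -z); pixel columns grow to the right and rows downward; lengths in mm; the calibration is good to about 2 mm. A picture is of the moment at which its call begins. calibration takes no time and is no camera call.
- close_job(): hands the job in, once; it reports no verdict.
The state is a dict: "clock": time; "joints": joint angles; "joint_velocities": joint speeds; "joint_efforts": joint torques, N m; "tcp_pos": TCP position; "eef_rot": TCP orientation; "force": force on the tool from outside, world axes, zero at the start; "wrist_torque": the same for the moment, N m; "gripper_width": opening from 0.0 (shut) to 1.0 (fully open).
Only numpy, scipy, OpenCV 4.12 (cv2) and the standard library are available. Lean on these libraries where they do the work, as an engineer would, in place of code of your own. Each camera call takes 0.05 s, during which the arm holds its last target.

TASK

Lift the white plate with the orange grip block out of the wooden rack by that block, lower it through the slot in the top of the curing lamp box until the black line across the plate is level with the top of the box, and finish while still holding it there. The glue under the grip block is still soft: grip the block with no more than about 20 N, and do not force the plate against the box. Leave the plate with the grey block and the loose things on the bench where they are.

Things in the scene. Friction and masses are not known exactly. Their poses are not given: they have to be found in the camera images.
- orange_plate: loose white ceramic plate on edge, 140 g, 8 mm thick (x), 50 wide (y), 80 tall (z); on top an orange grip block 14 thick (x), 38 wide (y), 28 tall (80 to 108 mm above the foot). Origin: centre of the foot, z up. Black line round it, 50 mm above the foot. Front and back alike. Stands in one rack slot, foot 8 mm above the bench, 22 mm deep
- orange_grip (a point): middle of the orange grip block, 94 mm above the plate's foot; axes as the plate's, so the 14 mm thickness is along x; at rest it is 102 mm above the bench
- grey_plate: the same plate with a grey grip block, standing in the other slot, to be left alone. Origin at the centre of its foot
- rack: fixed wooden drying rack, 44 (x) x 240 (y) x 30 mm high, origin at the centre of its underside. Two slots, 11 mm (x) by 53 mm (y), 22 mm deep, centred 58 mm either side of the middle along y, so that the plates stand end to end
- lamp_box: fixed grey curing lamp box, 150 (x) x 170 (y) x 110 mm high, closed all round, with a flat aluminium top 10 mm thick that has one slot through its middle; origin at the centre of its underside. Its inner floor is 12 mm above the bench
- slot (a point): centre of the slot, level with the top of the box (110 mm above the bench), z up. The slot is 10 mm wide along its x and 52 mm long along its y (2 mm more than the plate each way); its upper edge has a 3 mm chamfer. The plate's y goes along the slot's y, either way round
- glue_bottle: loose white glue bottle, 48 mm wide and 133 mm tall, stands on the bench beyond the work; leave alone
- bronze_bush: loose bronze bush, 34 mm wide and 30 mm high, on the bench between rack and box; leave alone
- green_cap: loose green plastic cap, 36 mm wide and 17 mm high, on the bench between rack and box; leave alone

How it is judged (in metres and radians):
On the way:
1. the orange-block plate is lifted clear of the rack, held by the fingers (height (world z) of orange_plate above 0.04 m and contact force between the fingers and orange_plate above 0.5 N), for 0.1 s.
At the end, for the whole second after the job is handed in: held in the slot by the gripper, at rest, upright within 0.12 rad, foot 42 to 58 mm below the box top, within 4 mm of the slot centre and 0.15 rad of its direction, pressing on the box under 15 N; other plate, bottle, bush and cap within 20 mm of where they stood (z of orange_plate in the frame of slot between -0.058 and -0.042 m and x of orange_plate in the frame of slot between -0.004 and 0.004 m and y of orange_plate in the frame of slot between -0.004 and 0.004 m and angle between the x axis of orange_plate and the x axis of slot, either way round below 0.15 rad and angle between orange_plate's own z axis and vertical below 0.12 rad and contact force between the fingers and orange_plate above 0.5 N and linear speed of orange_plate below 0.02 m/s and contact force between orange_plate and lamp_box below 15 N and distance of each of grey_plate, glue_bottle, bronze_bush, green_cap from where it was at the start of the episode below 0.02 m); the arm keeps its last pose, push and grip.
It fails at once if the orange-block plate is squeezed or struck by the fingers with more than 30 N a finger (60 N over both) (contact force between the fingers and orange_plate above 60 N).
It fails at once if the plate is forced against the lamp box with more than 25 N (contact force between orange_plate and lamp_box above 25 N).
It fails at once if the other plate, the bottle, the bush or the cap is disturbed (moved more than 20 mm) (not (distance of grey_plate from where it was at the start of the episode below 0.02 m) or not (distance of glue_bottle from where it was at the start of the episode below 0.02 m) or not (distance of bronze_bush from where it was at the start of the episode below 0.02 m) or not (distance of green_cap from where it was at the start of the episode below 0.02 m)).
It also fails if it takes over 45 s, if anything falls off the work surface, if the arm or the gripper's body presses on something with over 40 N, if the wrist force passes 120 N, or if a joint passes its speed limit or range.

## Working session

There is one attempt and no reset: what is moved stays moved. The work goes in short steps, Python scripts to look and compute and a tool call to move; the robot and the scene stay as the last step left them, time stands still between calls to the robot, and variables do not carry over. Pictures are saved under pics/ and viewed, and the job is handed in when it is done.

Besides the shell and the picture viewer there is one more tool, called after "Request:" as a command line: name --argument value ..., lists and objects as JSON in quotes. carry_out: Moves the arm, as the interface text tells. Its arguments: {"type":"object","properties":{"rows":{"type":"array"},"force":{"type":"number"}},"required":["rows"]}

```bash
ls; mkdir -p pics; python3 - <<'E'
from workcell import *
import cv2, numpy as np
print(observe())
for n in ("side","top"):
    im=read_camera(n); cv2.imwrite(f"pics/{n}0.png",im[:,:,::-1]); np.save(f"pics/{n}0.npy",im); print(n,calibration(n))
E
```

```text
pics
{'clock': 0.0, 'joints': array([-1.32901111e+00,  1.51019610e-01,  1.43801222e+00,  4.68703073e-06,
        1.55379518e+00, -1.34019686e-01]), 'joint_velocities': array([ 0.00057688,  0.00168893, -0.00025376,  0.00216964, -0.0001785 ,
        0.00032962]), 'joint_efforts': array([ 4.14637907e-03, -7.13057613e+01, -5.70864952e+01,  1.00253401e-04,
        9.14173404e-03, -4.88907756e-05]), 'tcp_pos': array([ 210.94251839, -534.6096821 ,  195.86570499]), 'eef_rot': array([-2.59661755e+00,  1.76691189e+00,  1.43758136e-03]), 'force': array([ 0.00405301, -0.01934655,  0.44588435]), 'wrist_torque': array([-0.0306826 ,  0.02374635, -0.0067395 ]), 'gripper_width': 0.9992893372829097}
side {'fx': 520.8082181048476, 'fy': 520.8082181048476, 'cx': 320.73221379731376, 'cy': 199.69877838150884, 'cam_to_world': array([[-9.63233745e-01,  1.65855883e-01, -2.11358888e-01,
         3.98184686e+02],
       [-2.68652220e-01, -5.87008330e-01,  7.63706229e-01,
         8.06007906e+02],
       [ 2.59574275e-03,  7.92409646e-01,  6.09983783e-01,
         7.66237678e+02],
       [ 0.00000000e+00,  0.00000000e+00,  0.00000000e+00,
         1.00000000e+00]])}
top {'fx': 381.7778619171792, 'fy': 381.7778619171792, 'cx': 318.61017143327797, 'cy': 200.71275019661124, 'cam_to_world': array([[-2.34906669e-02,  9.98749567e-01, -4.41303756e-02,
         5.93442993e+02],
       [-9.99616823e-01, -2.28187271e-02,  1.56688437e-02,
         5.86159286e+00],
       [ 1.46422518e-02,  4.44815374e-02,  9.98902897e-01,
         9.35558345e+02],
       [ 0.00000000e+00,  0.00000000e+00,  0.00000000e+00,
         1.00000000e+00]])}
```

View pics/side0.png

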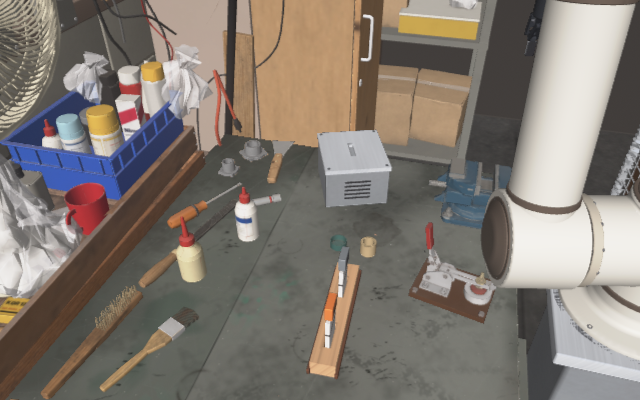

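View pics/top0.png

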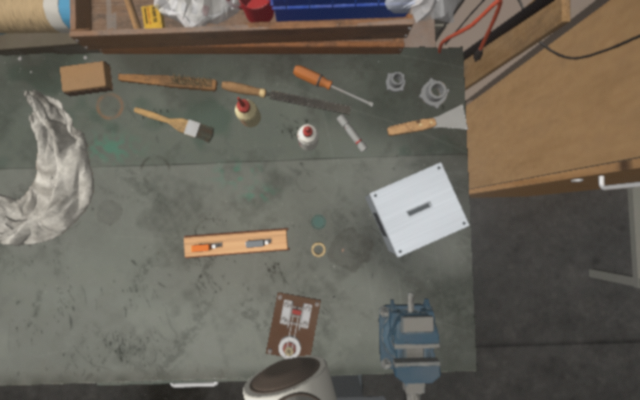

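```bash
python3 - <<'E'
import cv2, numpy as np
t=cv2.imread("pics/top0.png"); s=cv2.imread("pics/side0.png")
a=cv2.resize(t[215:270,175:300],None,fx=6,fy=6,interpolation=cv2.INTER_NEAREST)
b=cv2.resize(t[155:265,360:480],None,fx=5,fy=5,interpolation=cv2.INTER_NEAREST)
c=cv2.resize(s[225:385,300:390],None,fx=3.7,fy=3.7,interpolation=cv2.INTER_NEAREST)
d=cv2.resize(s[120:215,305:400],None,fx=6,fy=6,interpolation=cv2.INTER_NEAREST)
for n,i in zip("abcd",(a,b,c,d)): cv2.imwrite(f"pics/crop_{n}.png",i); print(i.shape)
E
```

```text
(330, 750, 3)
(550, 600, 3)
(592, 333, 3)
(570, 570, 3)
```

View pics/crop_a.png

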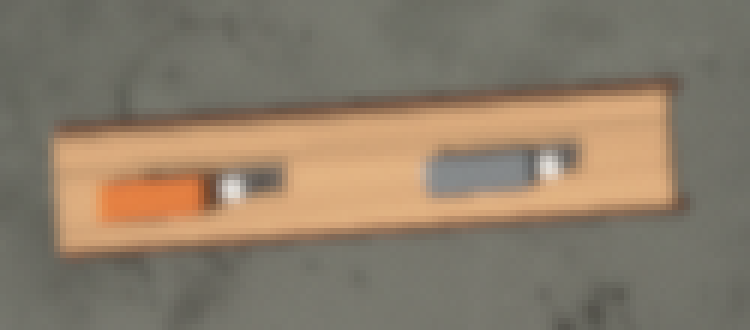

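View pics/crop_b.png

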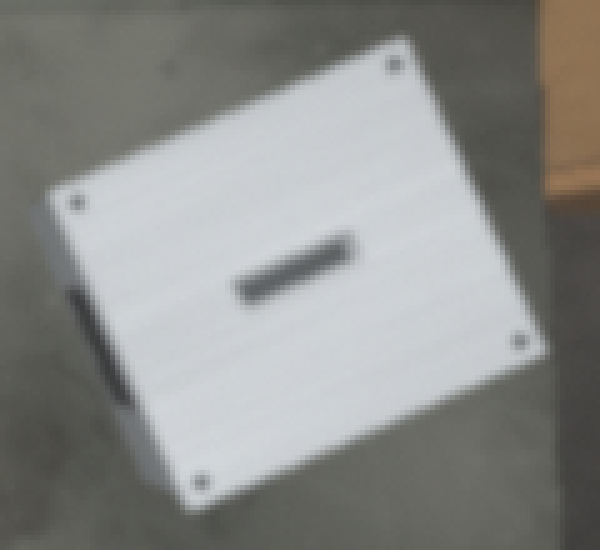

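View pics/crop_c.png

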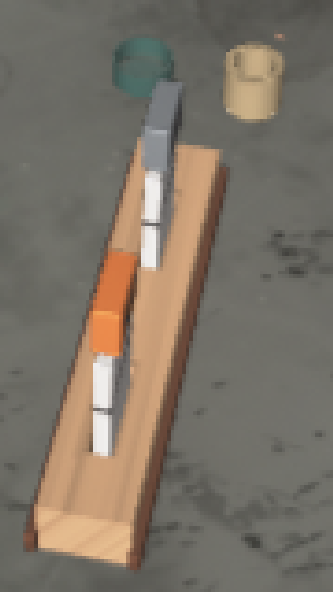

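View pics/crop_d.png

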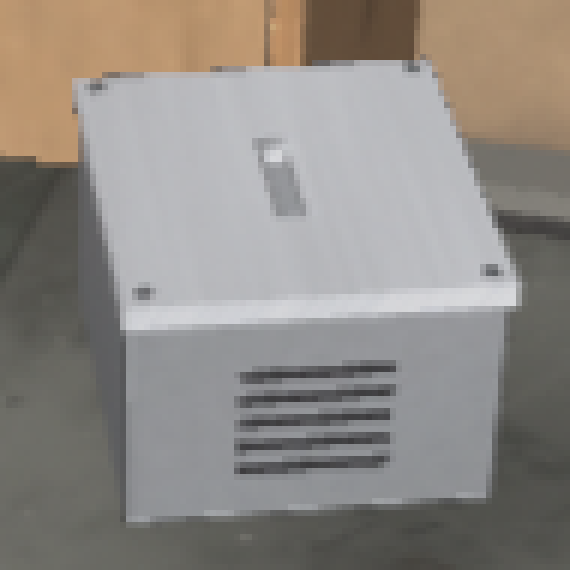

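```bash
cat > h.py <<'E'
import cv2, numpy as np
from workcell import *
def ray(n,uv):
    c=calibration(n); T=c["cam_to_world"]; uv=np.atleast_2d(uv).astype(float)
    d=np.c_[(uv[:,0]-c["cx"])/c["fx"],-(uv[:,1]-c["cy"])/c["fy"],-np.ones(len(uv))]
    return T[:3,3],d@T[:3,:3].T
def onz(n,uv,z):
    o,d=ray(n,uv); return o+d*((z-o[2])/d[:,2])[:,None]
def proj(n,p):
    c=calibration(n); T=c["cam_to_world"]; q=(np.atleast_2d(p)-T[:3,3])@T[:3,:3]
    return np.c_[c["cx"]+c["fx"]*q[:,0]/-q[:,2], c["cy"]-c["fy"]*q[:,1]/-q[:,2]]
def tri(uvt,uvs):
    (o1,d1),(o2,d2)=ray("top",uvt),ray("side",uvs); d1=d1[0];d2=d2[0]
    A=np.c_[d1,-d2]; s=np.linalg.lstsq(A,o2-o1,rcond=None)[0]
    p,q=o1+s[0]*d1,o2+s[1]*d2; return (p+q)/2,np.linalg.norm(p-q)
def hsvmask(im,lo,hi,roi):
    m=cv2.inRange(cv2.cvtColor(im,cv2.COLOR_RGB2HSV),lo,hi); k=np.zeros_like(m); x0,y0,x1,y1=roi; k[y0:y1,x0:x1]=m[y0:y1,x0:x1]
    n,l,st,ce=cv2.connectedComponentsWithStats(k); i=1+np.argmax(st[1:,4]); return (l==i).astype(np.uint8)
E
python3 - <<'E'
from h import *
t=np.load("pics/top0.npy"); s=np.load("pics/side0.npy")
def rect(m):
    c=max(cv2.findContours(m,cv2.RETR_EXTERNAL,cv2.CHAIN_APPROX_NONE)[0],key=cv2.contourArea)
    r=cv2.minAreaRect(c); return r,cv2.boxPoints(r)
def show(nm,cam,m,z):
    r,b=rect(m); w=onz(cam,b,z); e=[w[1]-w[0],w[2]-w[1]]; L=[np.linalg.norm(x) for x in e]
    l=e[int(np.argmax(L))]; print(nm,"px",np.round(r[0],1),m.sum(),"world",np.round(w.mean(0),1),"size",np.round(L,1),"long dir deg",np.round(np.degrees(np.arctan2(l[1],l[0])),1))
o=hsvmask(t,(5,150,150),(16,255,255),(180,230,230,260)); show("orange top","top",o,116)
ys,xs=np.nonzero(o); print(onz("top",[[xs.mean(),ys.mean()]],116))
g=hsvmask(t,(0,0,150),(180,40,255),(360,155,475,262)); show("boxtop","top",g,110)
k=hsvmask(t,(0,0,0),(180,80,165),(400,195,440,222)); show("slot","top",k,110)
ys,xs=np.nonzero(k); print(len(xs),onz("top",[[xs.mean(),ys.mean()]],110))
w=hsvmask(t,(8,70,120),(20,149,255),(180,222,295,262)); show("rack","top",w,30)
so=hsvmask(s,(5,150,120),(16,255,255),(315,285,345,325)); ys,xs=np.nonzero(so); print("side orange",xs.mean(),ys.mean(),len(xs),xs.min(),xs.max(),ys.min(),ys.max())
E
```

```text
orange top px [200.  247.5] 107 world [535.7 247.8 116. ] size [34.9 13.1] long dir deg -86.2
[[535.60712571 247.78134082 116.        ]]
boxtop px [418.8 209.2] 5410 world [ 606.8 -224.2  110. ] size [173.6 152.6] long dir deg -67.5
slot px [418.5 208.7] 135 world [ 607.7 -223.6  110. ] size [53.8 11.9] long dir deg -67.5
135 [[ 607.66751893 -223.3649156   110.        ]]
rack px [235.1 243.1] 1920 world [538.2 190.4  30. ] size [243.9  51.1] long dir deg -87.1
side orange 329.6623376623377 306.1038961038961 231 324 336 293 320
```

```bash
python3 - <<'E'
from h import *
s=np.load("pics/side0.npy"); t=np.load("pics/top0.npy")
a=np.radians(3.2); X=np.array([np.cos(a),np.sin(a)]); Y=np.array([-X[1],X[0]])
c=np.array([535.5,248.0])
P=np.array([[*(c+i*7*X+j*19*Y),z] for i in(-1,1) for j in (-1,1) for z in (88,116)])
for n,im,roi in (("side",s,(315,285,345,325)),("top",t,(180,230,230,260))):
    m=hsvmask(im,(4,120,100),(17,255,255),roi); x,y,w,h=cv2.boundingRect(m); q=proj(n,P)
    hull=cv2.convexHull(q.astype(np.float32)); M=cv2.moments(hull); ys,xs=np.nonzero(m)
    print(n,"bbox",x,y,x+w,y+h,"pred",q.min(0).round(1),q.max(0).round(1),"cent",xs.mean().round(2)+.0,ys.mean().round(2),"pred",M["m10"]/M["m00"],M["m01"]/M["m00"])
# side slot & box corners
print("pred slot side",proj("side",[[607.3,-223.6,110]]))
b=np.radians(22.5); X=np.array([np.cos(b),np.sin(b)]); Y=np.array([-X[1],X[0]])
c=np.array([607.3,-223.6]); 
B=np.array([[*(c+i*75*X+j*85*Y),110] for i,j in ((-1,-1),(-1,1),(1,1),(1,-1))]); print(proj("side",B).round(1).tolist(),proj("top",B).round(1).tolist())
S=np.array([[*(c+i*5*X+j*26*Y),110] for i,j in ((-1,-1),(-1,1),(1,1),(1,-1))]); print(proj("side",S).round(1).tolist())
E
```

```text
side bbox 324 292 337 321 pred [323.8 291.3] [336.9 321.4] cent 329.68 306.3 pred 330.27433686379067 306.38501360481666
top bbox 190 243 211 253 pred [190.7 242.8] [212.5 251.7] cent 199.8 247.69 pred 201.56756273421414 247.2097389042221
pred slot side [[351.82306836 149.31844459]]
[[375.7, 129.5], [391.1, 167.3], [324.9, 171.7], [316.2, 133.0]] [[468.3, 224.6], [397.2, 256.6], [368.8, 193.1], [439.6, 161.7]]
[[352.1, 143.5], [355.8, 155.1], [351.6, 155.4], [348.0, 143.7]]
```

```bash
cat >> h.py <<'E'
from scipy.spatial.transform import Rotation as R
def go(p,ang,st=None):
    st=st or observe(); r=R.from_rotvec(st["eef_rot"])
    a=np.radians(ang); x=np.array([np.cos(a),np.sin(a),0]); z=np.array([0,0,-1.]); y=np.cross(z,x)
    Rt=R.from_matrix(np.c_[x,y,z])
    sh=r.inv().apply(np.array(p)-st["tcp_pos"])/1000; tv=(r.inv()*Rt).as_rotvec()
    xa=r.as_matrix()[:,0]
    print("t",round(st["clock"],2),"tcp",st["tcp_pos"].round(1),"xang",np.degrees(np.arctan2(xa[1],xa[0])).round(2),"F",st["force"].round(1),"w",round(st["gripper_width"],3))
    print("shift",sh.round(4),"turn",tv.round(4))
E
python3 -c "
from h import *
go((535.5,248,230),3.2)"
```

```text
t 0.1 tcp [ 211.  -534.6  196. ] xang -68.47 F [-0.2  0.  -0.8] w 1.006
shift [-0.6089 -0.5892 -0.0333] turn [-8.0000e-04  8.0000e-04 -1.2508e+00]
```

Request:
carry_out --rows '[[[-0.02,-0.02,-0.02],[0,0,-0.05],1],[[-0.045,-0.045,-0.035],[0,0,-0.1],1],[[-0.07,-0.07,-0.04],[0,0,-0.15],1],[[-0.095,-0.095,-0.04],[0,0,-0.2],1],[[-0.12,-0.12,-0.04],[0,0,-0.25],1]]' --force 20

```text
clock: 0.52
tcp_pos: [278.8, -377.5, 236.2]
eef_rot: [-2.798, 1.427, 0.001]
force: [0.0, -1.3, -0.5]
gripper_width: 1.0
```

```bash
python3 -c "
from h import *
go((535.5,248,230),3.2)"
```

```text
t 0.52 tcp [ 278.8 -377.5  236.2] xang -54.03 F [ 0.  -1.3 -0.5] w 1.0
shift [-0.3555 -0.5751  0.0067] turn [-8.000e-04  5.000e-04 -9.989e-01]
```

Request:
carry_out --rows '[[[-0.02,-0.033,0],[0,0,-0.06],1],[[-0.04,-0.065,0],[0,0,-0.12],1],[[-0.06,-0.097,0],[0,0,-0.18],1],[[-0.08,-0.13,0],[0,0,-0.24],1],[[-0.1,-0.162,0.002],[0,0,-0.3],1]]'

```text
clock: 0.93
tcp_pos: [351.4, -199.7, 234.5]
eef_rot: [-2.981, 0.989, -0.0]
force: [0.8, -0.6, -0.5]
gripper_width: 0.999
```

```bash
python3 -c "
from h import *
go((535.5,248,230),3.2)"
```

```text
t 0.93 tcp [ 351.4 -199.7  234.5] xang -36.7 F [ 0.8 -0.6 -0.5] w 0.999
shift [-0.1199 -0.469   0.0048] turn [-6.000e-04 -2.000e-04 -6.964e-01]
```

Request:
carry_out --rows '[[[-0.01,-0.038,0],[0,0,-0.06],1],[[-0.02,-0.076,0],[0,0,-0.12],1],[[-0.03,-0.114,0],[0,0,-0.18],1],[[-0.04,-0.152,0],[0,0,-0.24],1],[[-0.05,-0.19,0.002],[0,0,-0.3],1]]'

```text
clock: 1.35
tcp_pos: [425.1, -15.4, 232.9]
eef_rot: [-3.096, 0.527, -0.002]
force: [1.1, -1.5, 0.1]
gripper_width: 1.0
```

```bash
python3 -c "
from h import *
go((535.5,248,200),3.2)"
```

```text
t 1.35 tcp [425.1 -15.4 232.9] xang -19.33 F [ 1.1 -1.5  0.1] w 1.0
shift [ 0.017  -0.2851  0.0331] turn [-0.0005 -0.001  -0.3933]
```

Request:
carry_out --rows '[[[0.002,-0.038,0.004],[0,0,-0.06],1],[[0.004,-0.076,0.008],[0,0,-0.12],1],[[0.006,-0.114,0.012],[0,0,-0.18],0.9],[[0.008,-0.15,0.016],[0,0,-0.24],0.8],[[0.01,-0.18,0.02],[0,0,-0.29],0.7]]'

```text
clock: 1.77
tcp_pos: [494.3, 153.8, 212.5]
eef_rot: [-3.14, 0.068, -0.001]
force: [0.2, -1.5, 0.3]
gripper_width: 0.702
```

```bash
python3 -c "
from h import *
go((535.5,248,180),3.2)"
```

```text
t 1.77 tcp [494.3 153.8 212.5] xang -2.47 F [ 0.2 -1.5  0.3] w 0.702
shift [ 0.0371 -0.0959  0.0326] turn [-0.0005 -0.0007 -0.099 ]
```

Request:
carry_out --rows '[[[0.012,-0.03,0.01],[0,0,-0.03],0.7],[[0.024,-0.06,0.02],[0,0,-0.06],0.65],[[0.033,-0.085,0.03],[0,0,-0.09],0.6],[[0.0371,-0.096,0.0326],[0,0,-0.099],0.6],[[0.0371,-0.096,0.0326],[0,0,-0.099],0.6]]'

```text
clock: 2.18
tcp_pos: [535.4, 249.8, 178.3]
eef_rot: [-3.14, -0.091, 0.003]
force: [-1.0, -0.0, -0.5]
gripper_width: 0.602
```

```bash
python3 -c "
from h import *
go((535.5,248,84),3.2)
for n in ('side','top'):
    im=read_camera(n); np.save(f'pics/{n}1.npy',im); cv2.imwrite(f'pics/{n}1.png',im[:,:,::-1])
s=cv2.resize(cv2.imread('pics/side1.png')[180:340,250:420],None,fx=3.5,fy=3.5,interpolation=cv2.INTER_NEAREST); cv2.imwrite('pics/side1c.png',s)
print(proj('side',observe()['tcp_pos']))
"
```

```text
t 2.18 tcp [535.4 249.8 178.3] xang 3.33 F [-1.  -0.  -0.5] w 0.602
shift [0.0002 0.0018 0.0943] turn [-0.0001  0.0018  0.0022]
[[331.22220212 272.79725612]]
```

View pics/side1c.png

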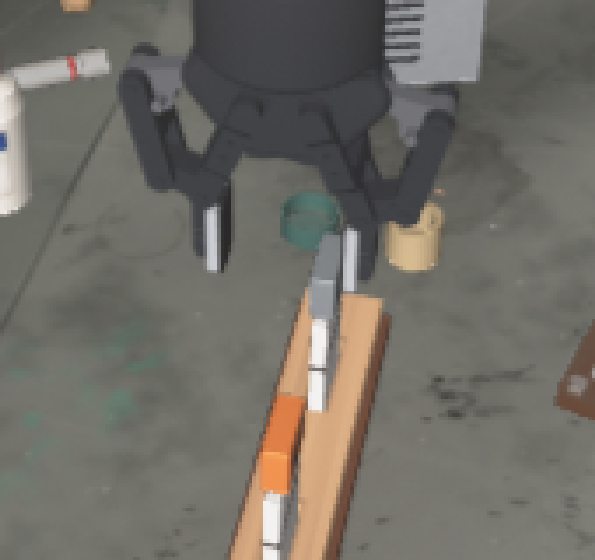

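```bash
python3 -c "
from h import *
s=cv2.resize(cv2.imread('pics/top1.png')[160:320,120:320],None,fx=4,fy=3.7,interpolation=cv2.INTER_NEAREST); cv2.imwrite('pics/top1c.png',s)
print(proj('top',observe()['tcp_pos']))
print(proj('top',observe()['tcp_pos']+[0,0,150]))
go((535.5,248,84),3.2)
"
```

```text
[[190.35959312 250.28108681]]
[[159.6587896  258.43287317]]
t 2.28 tcp [535.3 247.7 179.9] xang 3.19 F [-0.1  0.   1.3] w 0.598
shift [ 0.0002 -0.0003  0.0959] turn [ 0.     -0.0002 -0.0002]
```

View pics/top1c.png

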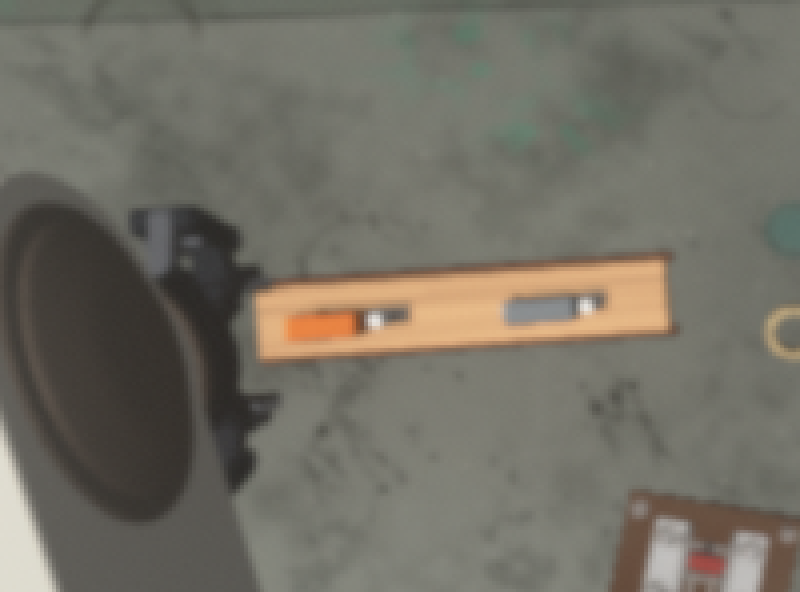

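View pics/side1.png

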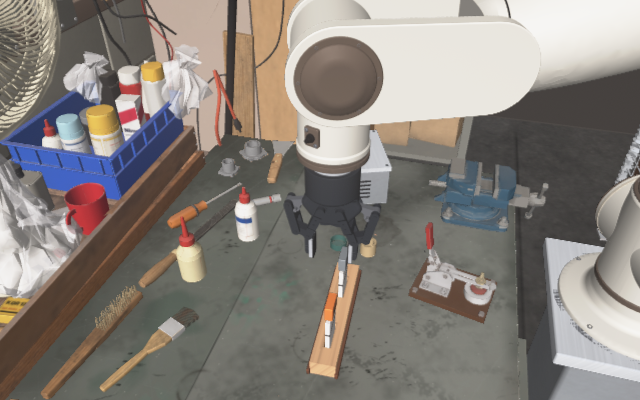

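```bash
python3 -c "
from h import *
print(proj('top',[[535,237,188],[535,237,200],[535,259,188]]).round(1).tolist())
print(proj('side',[[510,259,188],[560,259,188],[510,237,188],[510,237,200],[510,259,200]]).round(1).tolist())
s=cv2.resize(cv2.imread('pics/side1.png')[190:280,270:390],None,fx=6,fy=6,interpolation=cv2.INTER_NEAREST); cv2.imwrite('pics/side1d.png',s)
"
```

```text
[[194.6, 250.7], [192.6, 251.2], [183.2, 250.9]]
[[345.5, 277.5], [314.0, 271.1], [348.8, 267.5], [349.0, 262.0], [345.7, 271.9]]
```

View pics/side1d.png

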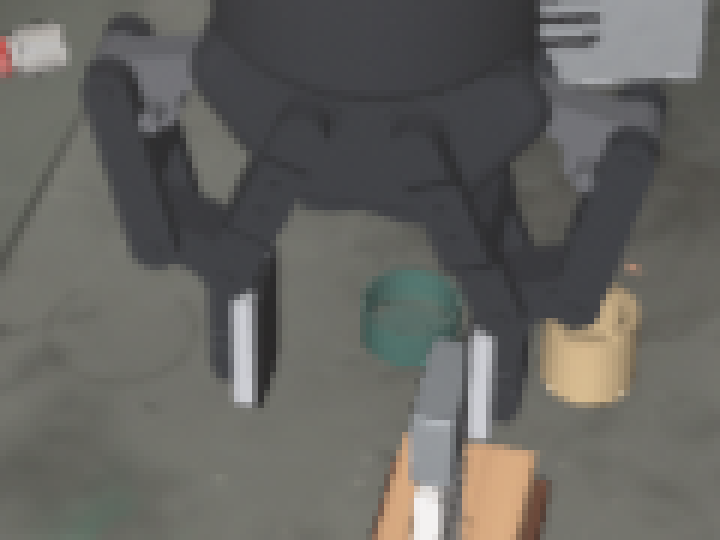

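```bash
python3 -c "
from h import *
s=cv2.resize(cv2.imread('pics/top1.png')[205:290,145:200],None,fx=7,fy=7,interpolation=cv2.INTER_NEAREST); cv2.imwrite('pics/top1d.png',s)
"
```

```text
(no output)
```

View pics/top1d.png

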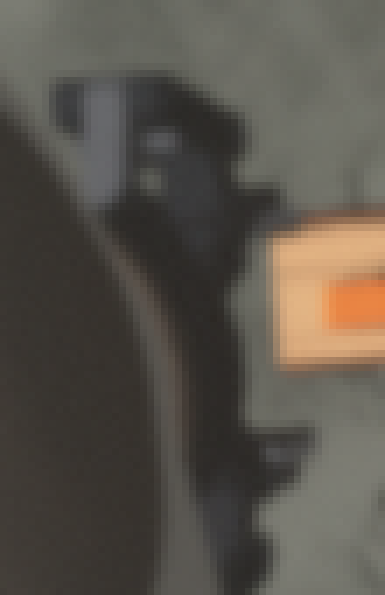

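```bash
python3 -c "
from h import *
def ony(n,uv,y):
    o,d=ray(n,uv); return (o+d*((y-o[1])/d[:,1])[:,None]).round(1).tolist()
print(ony('top',[[189.6,266],[185.7,235]],236.7))
print(ony('side',[[348.0,262.8],[313,257.5]],258.7))
for dz in (0,10,20,30,40): print(dz, onz('side',[[348.0,262.8],[313,257.5]],180+dz).round(0).tolist(), onz('top',[[189.6,266],[185.7,235]],180+dz).round(0).tolist())
"
```

```text
[[509.4, 236.7, 219.4], [567.6, 236.7, 239.7]]
[[507.3, 258.7, 219.5], [561.5, 258.7, 216.3]]
0 [[515.0, 219.0, 180.0], [572.0, 223.0, 180.0]] [[505.0, 249.0, 180.0], [565.0, 257.0, 180.0]]
10 [[513.0, 229.0, 190.0], [569.0, 233.0, 190.0]] [[506.0, 246.0, 190.0], [566.0, 253.0, 190.0]]
20 [[511.0, 239.0, 200.0], [566.0, 243.0, 200.0]] [[507.0, 243.0, 200.0], [566.0, 250.0, 200.0]]
30 [[509.0, 249.0, 210.0], [563.0, 252.0, 210.0]] [[508.0, 240.0, 210.0], [567.0, 247.0, 210.0]]
40 [[507.0, 259.0, 220.0], [560.0, 262.0, 220.0]] [[509.0, 237.0, 220.0], [567.0, 243.0, 220.0]]
```

Request:
carry_out --rows '[[[0,0,0.02],[0,0,0],0.6],[[0,0,0.045],[0,0,0],0.6],[[0,0,0.065],[0,0,0],0.6],[[0,0,0.075],[0,0,0],0.6],[[0,0,0.075],[0,0,0],0.6]]'

```text
clock: 2.7
tcp_pos: [534.5, 246.4, 103.6]
eef_rot: [3.14, 0.085, -0.003]
force: [-0.8, -1.0, 0.6]
gripper_width: 0.6
```

```bash
python3 -c "
from h import *
im=read_camera('side'); cv2.imwrite('pics/side2.png',im[:,:,::-1])
im=read_camera('top'); cv2.imwrite('pics/top2.png',im[:,:,::-1])
go((535.5,248,84),3.2)
s=cv2.resize(cv2.imread('pics/side2.png')[220:345,270:390],None,fx=4.7,fy=4.7,interpolation=cv2.INTER_NEAREST); cv2.imwrite('pics/side2c.png',s)
"
```

```text
t 2.8 tcp [535.7 247.1 106.3] xang 3.13 F [-0.8 -0.5  0.4] w 0.602
shift [-0.0002 -0.0009  0.0223] turn [-0.0002 -0.0013 -0.0012]
```

View pics/side2c.png

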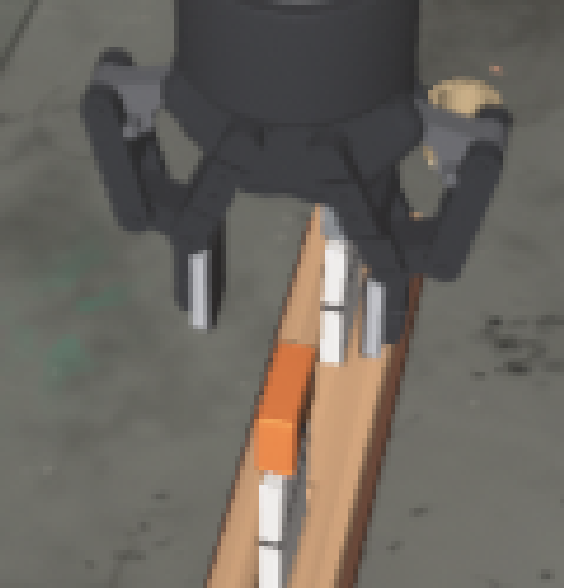

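```bash
python3 -c "
from h import *
def ony(n,uv,y):
    o,d=ray(n,uv); return (o+d*((y-o[1])/d[:,1])[:,None]).round(1).tolist()
print('body',[ony('side',[[330.6,261.5]],y) for y in (248,270,286)])
print('pad',ony('side',[[347.7,295.5],[314,289.8]],258.5))
s=cv2.resize(cv2.imread('pics/top2.png')[205:290,150:235],None,fx=7,fy=7,interpolation=cv2.INTER_NEAREST); cv2.imwrite('pics/top2d.png',s)
"
```

```text
body [[[536.6, 248.0, 204.4]], [[531.1, 270.0, 226.5]], [[527.2, 286.0, 242.6]]]
pad [[505.3, 258.5, 148.4], [560.4, 258.5, 145.2]]
```

View pics/top2d.png

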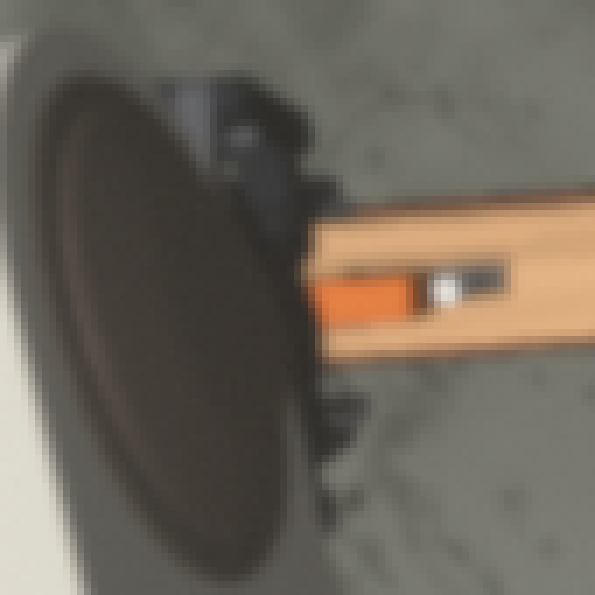

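Request:
carry_out --rows '[[[0,-0.001,0.01],[0,0,0],0.6],[[0,-0.001,0.02],[0,0,0],0.5],[[0,-0.001,0.022],[0,0,0],0.4],[[0,-0.001,0.022],[0,0,0],0.35],[[0,-0.001,0.022],[0,0,0],0.35]]'

```text
clock: 3.22
tcp_pos: [535.7, 248.2, 84.2]
eef_rot: [-3.14, -0.086, -0.002]
force: [-0.1, -0.8, 0.6]
gripper_width: 0.349
```

```bash
python3 -c "
from h import *
im=read_camera('side'); cv2.imwrite('pics/side3.png',im[:,:,::-1])
go((535.5,248,84),3.2)
s=cv2.resize(cv2.imread('pics/side3.png')[230:340,280:380],None,fx=5.4,fy=5.4,interpolation=cv2.INTER_NEAREST); cv2.imwrite('pics/side3c.png',s)
"
```

```text
t 3.27 tcp [535.8 248.2  84.5] xang 3.14 F [ 1.5 -0.6  0.9] w 0.35
shift [-0.0003  0.0002  0.0005] turn [-0.0002 -0.0014 -0.001 ]
```

View pics/side3c.png

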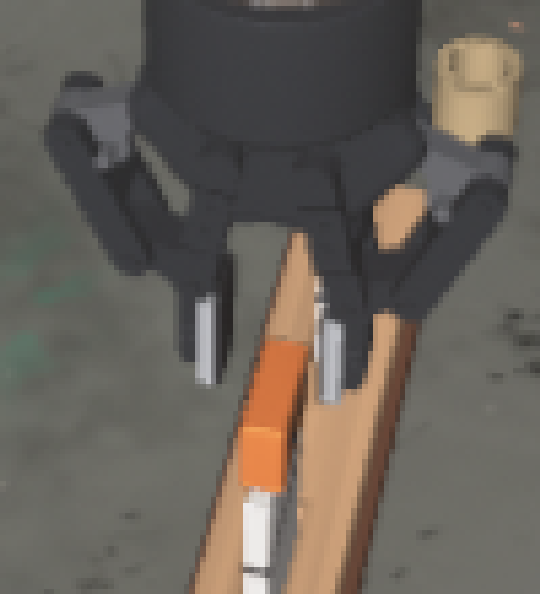

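Request:
carry_out --rows '[[[0,0,0.006],[0,0,0],0.35],[[0,0,0.012],[0,0,0],0.35],[[0,0,0.018],[0,0,0],0.35],[[0,0,0.022],[0,0,0],0.3],[[0,0,0.022],[0,0,0],0.3]]'

```text
clock: 3.68
tcp_pos: [535.3, 248.1, 61.2]
eef_rot: [3.14, 0.086, -0.0]
force: [-0.5, 0.6, 0.3]
gripper_width: 0.298
```

```bash
python3 -c "
from h import *
im=read_camera('side'); cv2.imwrite('pics/side4.png',im[:,:,::-1])
im=read_camera('top'); cv2.imwrite('pics/top4.png',im[:,:,::-1])
go((535.5,248,60),3.2)
s=cv2.resize(cv2.imread('pics/side4.png')[230:340,280:380],None,fx=5.4,fy=5.4,interpolation=cv2.INTER_NEAREST)
t=cv2.resize(cv2.imread('pics/top4.png')[215:275,175:225],None,fx=5,fy=5,interpolation=cv2.INTER_NEAREST)
c=np.zeros((600,800,3),np.uint8); c[:s.shape[0],:540]=s; c[:300,545:795]=t; cv2.imwrite('pics/c4.png',c)
"
```

```text
t 3.78 tcp [535.7 248.2  62.3] xang 3.14 F [ 0.8 -0.1  0.2] w 0.3
shift [-0.0003  0.0002  0.0023] turn [-0.0001 -0.0011 -0.001 ]
```

View pics/c4.png

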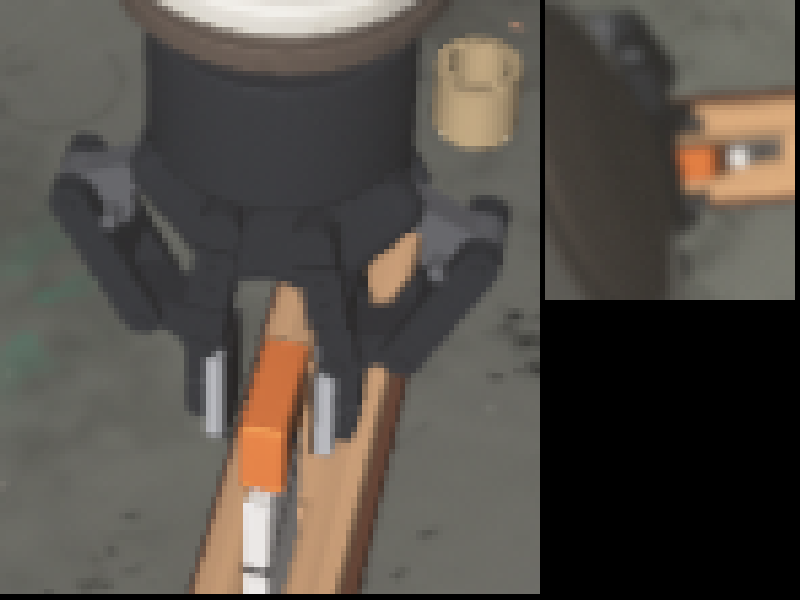

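```bash
python3 -c "
from h import *
def ony(n,uv,y):
    o,d=ray(n,uv); return (o+d*((y-o[1])/d[:,1])[:,None]).round(1).tolist()
g=lambda x,y:[280+x/5.4,230+y/5.4]
print(ony('side',[g(222,437),g(316,452),g(222,352),g(316,374)],259))
"
```

```text
[[548.3, 259.0, 98.7], [518.9, 259.0, 101.3], [548.4, 259.0, 136.7], [519.7, 259.0, 135.8]]
```

Request:
carry_out --rows '[[[0,0,0.005],[0,0,0],0.3],[[0,0,0.01],[0,0,0],0.3],[[0,0,0.013],[0,0,0],0.28],[[0,0,0.013],[0,0,0],0.25],[[0,0,0.013],[0,0,0],0.23]]' --force 20

```text
clock: 4.2
tcp_pos: [535.7, 248.2, 49.0]
eef_rot: [3.14, 0.086, 0.001]
force: [-0.4, 1.5, -0.4]
gripper_width: 0.229
```

Request:
carry_out --rows '[[[0,0,0],[0,0,0],0.2],[[0,0,0],[0,0,0],0.18],[[0,0,0],[0,0,0],0.16],[[0,0,0],[0,0,0],0.14],[[0,0,0],[0,0,0],0.12]]'

```text
clock: 4.62
tcp_pos: [535.6, 248.2, 49.2]
eef_rot: [-3.14, -0.086, -0.001]
force: [-2.5, 0.3, 3.8]
gripper_width: 0.165
```

Request:
carry_out --rows '[[[0,0,0],[0,0,0],0.1],[[0,0,0],[0,0,0],0.08],[[0,0,0],[0,0,0],0.05],[[0,0,0],[0,0,0],0.0],[[0,0,0],[0,0,0],0.0]]'

```text
clock: 5.03
tcp_pos: [535.7, 248.2, 49.2]
eef_rot: [-3.14, -0.086, -0.001]
force: [0.4, 0.5, 0.3]
gripper_width: 0.162
```

```bash
python3 -c "
from h import *
im=read_camera('side'); cv2.imwrite('pics/side5.png',im[:,:,::-1])
go((535.5,248,49),3.2)
s=cv2.resize(cv2.imread('pics/side5.png')[230:340,280:380],None,fx=5.4,fy=5.4,interpolation=cv2.INTER_NEAREST)
cv2.imwrite('pics/c5.png',s)
"
```

```text
t 5.08 tcp [535.7 248.2  49.2] xang 3.14 F [-0.4 -0.8  1.4] w 0.159
shift [-0.0002  0.0002  0.0002] turn [-0.0001 -0.0008 -0.001 ]
```

View pics/c5.png

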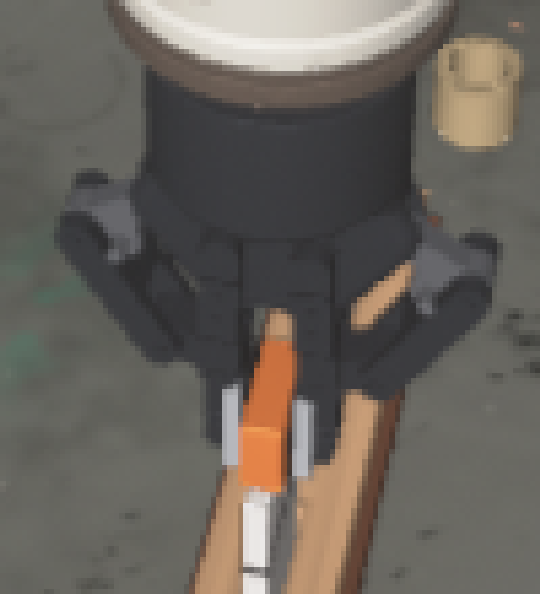

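Request:
carry_out --rows '[[[0,0,-0.005],[0,0,0],0],[[0,0,-0.012],[0,0,0],0],[[0,0,-0.02],[0,0,0],0],[[0,0,-0.028],[0,0,0],0],[[0,0,-0.036],[0,0,0],0]]'

```text
clock: 5.5
tcp_pos: [535.8, 248.3, 86.5]
eef_rot: [-3.14, -0.086, -0.002]
force: [-0.2, 0.4, -1.6]
gripper_width: 0.163
```

Request:
carry_out --rows '[[[0,0,-0.015],[0,0,0],0],[[0,0,-0.035],[0,0,0],0],[[0,0,-0.06],[0,0,0],0],[[0,0,-0.08],[0,0,0],0],[[0,0,-0.1],[0,0,0],0]]'

```text
clock: 5.92
tcp_pos: [535.7, 248.3, 188.6]
eef_rot: [-3.14, -0.086, -0.004]
force: [0.1, 0.9, -2.0]
gripper_width: 0.156
```

```bash
python3 -c "
from h import *
go((607.4,-223.5,191),22.5)
im=read_camera('side'); cv2.imwrite('pics/side6.png',im[:,:,::-1])
"
```

```text
t 5.92 tcp [535.7 248.3 188.6] xang 3.14 F [ 0.1  0.9 -2. ] w 0.156
shift [ 0.0458  0.475  -0.0026] turn [-1.000e-04 -2.500e-03 -3.378e-01]
```

View pics/side6.png

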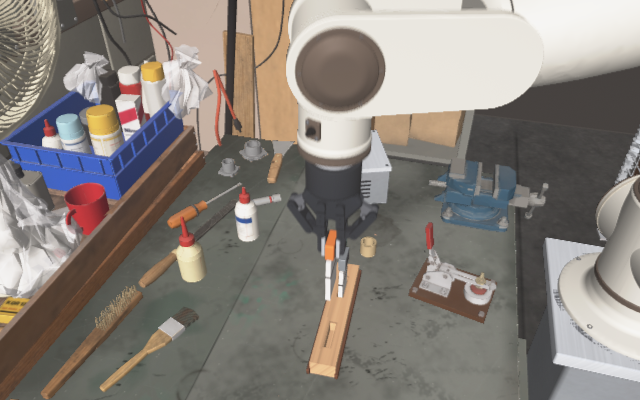

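Request:
carry_out --rows '[[[0,0.015,0],[0,0,-0.01],0],[[0.003,0.04,0],[0,0,-0.03],0],[[0.006,0.07,0],[0,0,-0.055],0],[[0.01,0.105,0],[0,0,-0.08],0],[[0.014,0.14,0],[0,0,-0.11],0]]'

```text
clock: 6.38
tcp_pos: [558.4, 108.4, 193.3]
eef_rot: [-3.129, -0.262, -0.012]
force: [0.3, -0.4, -2.1]
gripper_width: 0.162
```

```bash
python3 -c "
from h import *
go((607.4,-223.5,191),22.5)
"
```

```text
t 6.38 tcp [558.4 108.4 193.3] xang 9.57 F [ 0.3 -0.4 -2.1] w 0.162
shift [-0.0068  0.3355  0.0019] turn [ 1.000e-04 -8.000e-03 -2.257e-01]
```

Request:
carry_out --rows '[[[-0.001,0.035,0],[0,0,-0.025],0],[[-0.002,0.07,0],[0,0,-0.05],0],[[-0.003,0.105,0],[0,0,-0.075],0],[[-0.004,0.14,0],[0,0,-0.1],0],[[-0.005,0.17,0],[0,0,-0.12],0]]'

```text
clock: 6.8
tcp_pos: [581.6, -62.3, 193.8]
eef_rot: [-3.109, -0.45, -0.013]
force: [-0.1, -1.4, -1.8]
gripper_width: 0.158
```

```bash
python3 -c "
from h import *
go((607.4,-223.5,191),22.5)
"
```

```text
t 6.8 tcp [581.6 -62.3 193.8] xang 16.49 F [-0.1 -1.4 -1.8] w 0.158
shift [-0.0211  0.1619  0.0027] turn [ 0.0012 -0.0084 -0.1049]
```

Request:
carry_out --rows '[[[-0.004,0.032,0],[0,-0.002,-0.025],0],[[-0.008,0.062,0.001],[0,-0.004,-0.05],0],[[-0.012,0.09,0.002],[0,-0.006,-0.07],0],[[-0.015,0.115,0.0027],[0,-0.008,-0.085],0],[[-0.018,0.135,0.0027],[0.001,-0.0084,-0.095],0]]'

```text
clock: 7.22
tcp_pos: [602.7, -198.9, 191.3]
eef_rot: [3.084, 0.598, 0.0]
force: [0.4, 1.2, -1.6]
gripper_width: 0.156
```

```bash
python3 -c "
from h import *
go((607.4,-223.5,191),22.5)
"
```

```text
t 7.22 tcp [ 602.7 -198.9  191.3] xang 21.93 F [ 0.4  1.2 -1.6] w 0.156
shift [-0.0049  0.0246  0.0003] turn [ 0.0005  0.     -0.0099]
```

Request:
carry_out --rows '[[[-0.002,0.012,0],[0,0,-0.005],0],[[-0.004,0.02,0],[0,0,-0.0099],0],[[-0.0049,0.0246,0],[0,0,-0.0099],0],[[-0.0049,0.0246,0],[0,0,-0.0099],0],[[-0.0049,0.0246,0],[0,0,-0.0099],0]]'

```text
clock: 7.63
tcp_pos: [607.4, -222.7, 191.5]
eef_rot: [3.081, 0.613, 0.0]
force: [0.8, 0.2, -0.9]
gripper_width: 0.159
```

```bash
python3 -c "
from h import *
for n in ('side','top'):
    im=read_camera(n); np.save(f'pics/{n}7.npy',im); cv2.imwrite(f'pics/{n}7.png',im[:,:,::-1])
go((607.4,-223.5,191),22.5)
s=cv2.resize(cv2.imread('pics/side7.png')[60:220,290:420],None,fx=3.7,fy=3.7,interpolation=cv2.INTER_NEAREST)
t=cv2.resize(cv2.imread('pics/top7.png')[150:270,360:480],None,fx=2.5,fy=2.5,interpolation=cv2.INTER_NEAREST)
c=np.zeros((600,800,3),np.uint8); c[:s.shape[0],:s.shape[1]]=s; c[:300,490:790]=t; cv2.imwrite('pics/c7.png',c)
"
```

```text
t 7.73 tcp [ 607.4 -222.5  191.6] xang 22.54 F [ 0.6  0.  -2.2] w 0.161
shift [-0.0004  0.0009  0.0006] turn [ 0.0005 -0.0002  0.0008]
```

View pics/c7.png

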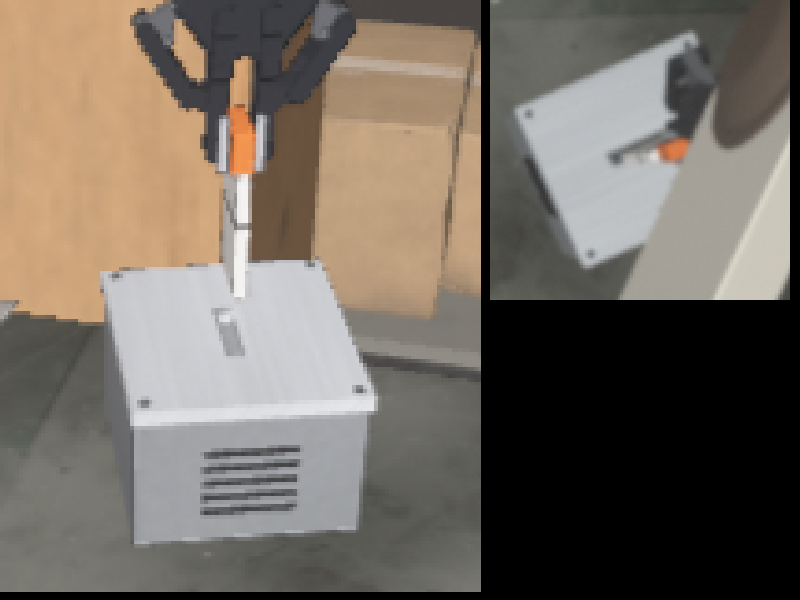

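```bash
python3 -c "
from h import *
im=cv2.imread('pics/side7.png')
s=cv2.resize(im[100:160,340:370],None,fx=10,fy=10,interpolation=cv2.INTER_NEAREST); cv2.imwrite('pics/s7z.png',s)
b=np.radians(22.5); X=np.array([np.cos(b),np.sin(b)]); Y=np.array([-X[1],X[0]]); c=np.array([607.4,-222.5])
for z in (150.5,200.5,230.5,258.5):
    hx=4 if z<231 else 7; hy=25 if z<231 else 19
    P=np.array([[*(c+i*hx*X+j*hy*Y),z] for i,j in ((-1,1),(1,1),(-1,-1),(1,-1))]); print(z,((proj('side',P)+.5-[340,100])*10).round(0).tolist())
S=np.array([[*(np.array([607.4,-223.5])+i*5*X+j*26*Y),110] for i,j in ((-1,1),(1,1),(-1,-1),(1,-1))]); print('slot',((proj('side',S)+.5-[340,100])*10).round(0).tolist())
"
```

```text
150.5 [[164.0, 406.0], [130.0, 408.0], [127.0, 297.0], [94.0, 299.0]]
200.5 [[174.0, 212.0], [139.0, 214.0], [136.0, 106.0], [102.0, 108.0]]
230.5 [[180.0, 90.0], [144.0, 92.0], [141.0, -13.0], [107.0, -11.0]]
258.5 [[195.0, -40.0], [131.0, -37.0], [165.0, -117.0], [102.0, -114.0]]
slot [[163.0, 556.0], [120.0, 559.0], [125.0, 440.0], [84.0, 442.0]]
```

View pics/s7z.png

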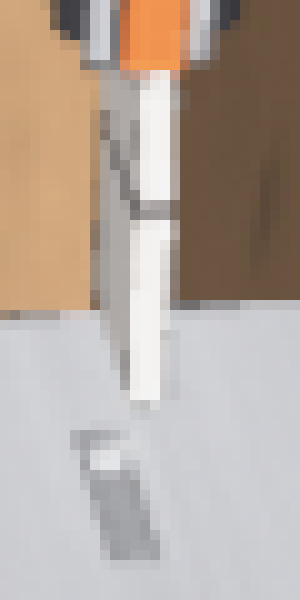

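```bash
python3 -c "
from h import *
go((607.3,-223.8,158),22.5)
"
```

```text
t 7.73 tcp [ 607.4 -222.5  191.6] xang 22.54 F [ 0.6  0.  -2.2] w 0.161
shift [-0.0006  0.0011  0.0336] turn [ 0.0005 -0.0002  0.0008]
```

Request:
carry_out --rows '[[[-0.0006,0.0011,0.008],[0,0,0],0],[[-0.0006,0.0011,0.018],[0,0,0],0],[[-0.0006,0.0011,0.027],[0,0,0],0],[[-0.0006,0.0011,0.0336],[0,0,0],0],[[-0.0006,0.0011,0.0336],[0,0,0],0]]'

```text
clock: 8.15
tcp_pos: [606.6, -223.3, 155.6]
eef_rot: [-3.08, -0.614, 0.003]
force: [0.4, 0.5, -2.3]
gripper_width: 0.159
```

```bash
python3 -c "
from h import *
im=read_camera('side'); cv2.imwrite('pics/side8.png',im[:,:,::-1])
go((607.3,-223.8,158),22.5)
s=cv2.resize(im[100:170,335:375,::-1],None,fx=8.5,fy=8.5,interpolation=cv2.INTER_NEAREST); cv2.imwrite('pics/s8z.png',s)
p=observe()['tcp_pos']; b=np.radians(22.5); X=np.array([np.cos(b),np.sin(b)]); Y=np.array([-X[1],X[0]]); c=p[:2]; z=p[2]-41.1
P=np.array([[*(c+i*4*X+j*25*Y),z] for i,j in ((-1,1),(1,1),(-1,-1),(1,-1))]); print(((proj('side',P)+.5-[335,100])*8.5).round(0).tolist())
"
```

```text
t 8.2 tcp [ 606.9 -223.5  156.7] xang 22.54 F [-0.4 -0.5 -0.3] w 0.16
shift [ 0.0003  0.0004 -0.0013] turn [-0.001   0.001   0.0007]
[[179.0, 454.0], [150.0, 456.0], [149.0, 359.0], [121.0, 361.0]]
```

View pics/s8z.png

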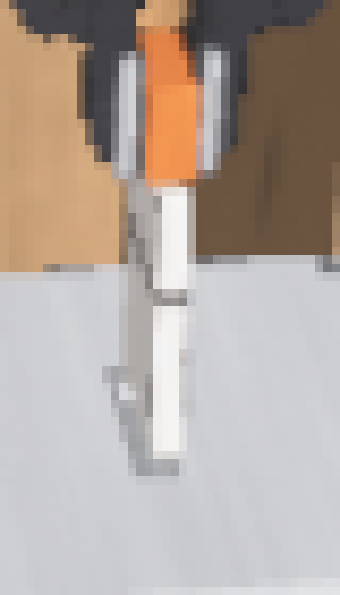

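```bash
python3 -c "
from h import *
s=cv2.cvtColor(np.load('pics/side0.npy'),cv2.COLOR_RGB2GRAY)
print('cols',list(range(344,361)))
for r in range(141,158): print(r,s[r,344:361])
t=cv2.cvtColor(np.load('pics/top0.npy'),cv2.COLOR_RGB2GRAY)
print('top cols',list(range(405,433)))
for r in range(199,218): print(r,t[r,405:433])
"
```

```text
cols [344, 345, 346, 347, 348, 349, 350, 351, 352, 353, 354, 355, 356, 357, 358, 359, 360]
141 [190 189 188 186 188 189 190 190 190 191 189 187 187 187 187 188 190]
142 [190 189 188 187 188 184 184 186 189 191 190 187 187 188 188 188 188]
143 [191 190 189 161 149 152 159 167 183 193 191 187 187 188 188 187 188]
144 [190 190 189 163 148 165 178 188 197 196 193 188 187 187 188 187 187]
145 [190 191 189 185 157 195 209 214 189 192 193 190 187 187 188 187 187]
146 [190 190 191 189 147 199 216 214 175 177 191 190 187 186 188 187 187]
147 [189 190 190 189 161 156 165 166 151 162 188 191 187 186 187 187 186]
148 [188 190 190 190 174 146 147 150 149 142 183 192 187 185 186 188 187]
149 [188 189 190 190 186 144 146 150 151 143 173 190 189 185 186 188 187]
150 [187 188 189 189 189 161 148 150 150 144 160 187 189 186 185 187 187]
151 [188 188 189 189 189 165 144 147 150 149 150 184 190 187 185 186 187]
152 [188 188 189 190 190 184 143 145 150 150 141 181 191 187 185 186 187]
153 [188 187 187 188 190 188 152 147 149 149 142 162 185 188 186 185 186]
154 [187 187 187 187 188 188 162 143 147 149 14
[... 1959 characters left out ...]
151 123 106 100  97  98 101 106 117 132 147 164 176 185 192 199
 203 205 205 207 207 208 208 208 208 208]
213 [202 189 162 129 106  99 101 108 118 133 149 166 178 190 196 200 202 204
 206 207 207 209 208 208 209 208 208 208]
214 [205 197 177 148 121 113 121 134 152 167 182 191 196 201 202 204 206 206
 207 207 209 208 209 208 208 207 208 207]
215 [204 201 190 170 149 144 154 168 181 191 198 201 204 205 206 207 208 209
 208 208 208 208 208 207 208 207 208 208]
216 [205 204 199 189 180 177 183 191 198 202 204 205 206 207 208 209 209 209
 209 208 208 207 207 208 208 209 209 209]
217 [205 206 204 200 196 196 198 202 204 205 206 208 208 209 209 208 209 208
 207 208 208 207 208 209 209 209 209 210]
```

Request:
carry_out --rows '[[[0,0,0.002],[0,0,0],0],[[0,0,0.004],[0,0,0],0],[[0,0,0.006],[0,0,0],0],[[0,0,0.0075],[0,0,0],0],[[0,0,0.0075],[0,0,0],0]]'

```text
clock: 8.62
tcp_pos: [606.9, -223.6, 149.1]
eef_rot: [-3.08, -0.614, 0.002]
force: [-0.4, -0.8, -1.9]
gripper_width: 0.16
```

```bash
python3 -c "
from h import *
go((607,-223.7,150),22.5); print(observe()['wrist_torque'])
"
```

```text
t 8.62 tcp [ 606.9 -223.6  149.1] xang 22.54 F [-0.4 -0.8 -1.9] w 0.16
shift [ 0.0001  0.0001 -0.0009] turn [-0.0007  0.001   0.0007]
[-0.26918386 -0.14637667  0.06419232]
```

Request:
carry_out --rows '[[[0,0,0.001],[0,0,0],0],[[0,0,0.002],[0,0,0],0],[[0,0,0.003],[0,0,0],0],[[0,0,0.004],[0,0,0],0],[[0,0,0.004],[0,0,0],0]]'

```text
clock: 9.03
tcp_pos: [606.9, -223.7, 144.9]
eef_rot: [-3.08, -0.614, 0.002]
force: [1.0, -1.8, -1.3]
gripper_width: 0.158
```

```bash
python3 -c "
from h import *
im=read_camera('side')
go((607,-223.7,150),22.5); print(observe()['wrist_torque'])
s=cv2.resize(im[100:170,335:375,::-1],None,fx=8.5,fy=8.5,interpolation=cv2.INTER_NEAREST); cv2.imwrite('pics/s9z.png',s)
"
```

```text
t 9.08 tcp [ 606.9 -223.6  145. ] xang 22.54 F [ 0.4  0.4 -2.6] w 0.161
shift [ 0.0001  0.0001 -0.005 ] turn [-0.0008  0.0011  0.0007]
[-0.33325297 -0.13227308 -0.02454721]
```

View pics/s9z.png

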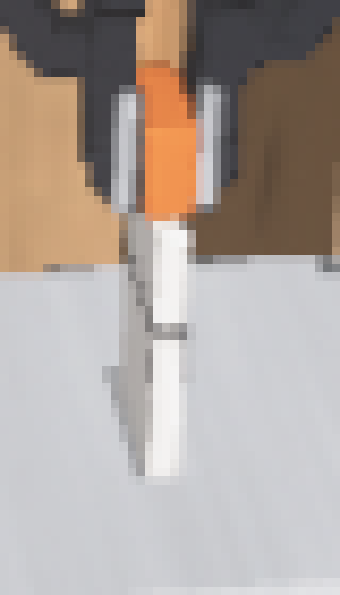

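Request:
carry_out --rows '[[[0,0,0.0015],[0,0,0],0],[[0,0,0.003],[0,0,0],0],[[0,0,0.0045],[0,0,0],0],[[0,0,0.006],[0,0,0],0],[[0,0,0.006],[0,0,0],0]]'

```text
clock: 9.5
tcp_pos: [606.8, -223.6, 138.5]
eef_rot: [-3.08, -0.614, 0.002]
force: [0.4, -1.2, -2.6]
gripper_width: 0.166
```

```bash
python3 -c "
from h import *
go((607,-223.7,101),22.5); print(observe()['wrist_torque'])
"
```

```text
t 9.5 tcp [ 606.8 -223.6  138.5] xang 22.54 F [ 0.4 -1.2 -2.6] w 0.166
shift [0.0002 0.0002 0.0375] turn [-0.001   0.0013  0.0007]
[-0.38848339 -0.16986941 -0.02516488]
```

Request:
carry_out --rows '[[[0,0,0.002],[0,0,0],0],[[0,0,0.004],[0,0,0],0],[[0,0,0.006],[0,0,0],0],[[0,0,0.008],[0,0,0],0],[[0,0,0.01],[0,0,0],0]]'

```text
clock: 9.92
tcp_pos: [606.8, -223.7, 128.4]
eef_rot: [-3.08, -0.614, 0.002]
force: [1.1, -2.6, -0.1]
gripper_width: 0.158
```

```bash
python3 -c "
from h import *
go((607,-223.7,101),22.5); print(observe()['wrist_torque'])
"
```

```text
t 9.92 tcp [ 606.8 -223.7  128.4] xang 22.53 F [ 1.1 -2.6 -0.1] w 0.158
shift [0.0002 0.0001 0.0274] turn [-0.0009  0.0013  0.0006]
[-0.48530906 -0.20056702  0.01930838]
```

Request:
carry_out --rows '[[[0,0.0003,0.001],[0,0,0],0],[[0,0.0006,0.003],[0,0,0],0],[[0,0.0006,0.005],[0,0,0],0],[[0,0.0006,0.007],[0,0,0],0],[[0,0.0006,0.008],[0,0,0],0]]'

```text
clock: 10.33
tcp_pos: [606.8, -224.1, 119.9]
eef_rot: [-3.08, -0.614, 0.003]
force: [-0.5, -1.0, -1.5]
gripper_width: 0.162
```

```bash
python3 -c "
from h import *
go((607,-223.7,101),22.5); print(observe()['wrist_torque'])
"
```

```text
t 10.33 tcp [ 606.8 -224.1  119.9] xang 22.54 F [-0.5 -1.  -1.5] w 0.162
shift [ 0.0003 -0.0003  0.0189] turn [-0.0014  0.0016  0.0007]
[-0.01580715  0.03440494 -0.01164779]
```

Request:
carry_out --rows '[[[0,0,0.002],[0,0,0],0],[[0,0,0.005],[0,0,0],0],[[0,0,0.008],[0,0,0],0],[[0,0,0.011],[0,0,0],0],[[0,0,0.012],[0,0,0],0]]'

```text
clock: 10.75
tcp_pos: [606.6, -224.0, 107.2]
eef_rot: [-3.079, -0.614, 0.004]
force: [0.6, 0.0, -1.7]
gripper_width: 0.157
```

```bash
python3 -c "
from h import *
im=read_camera('side')
go((607,-223.9,101),22.5); print(observe()['wrist_torque'])
s=cv2.resize(im[100:170,335:375,::-1],None,fx=8.5,fy=8.5,interpolation=cv2.INTER_NEAREST); cv2.imwrite('pics/s10z.png',s)
"
```

```text
t 10.8 tcp [ 606.6 -224.   107.2] xang 22.54 F [ 0.7  0.7 -1.4] w 0.162
shift [0.0004 0.0001 0.0062] turn [-0.002   0.0021  0.0007]
[-0.00150121  0.00818384  0.02159596]
```

View pics/s10z.png

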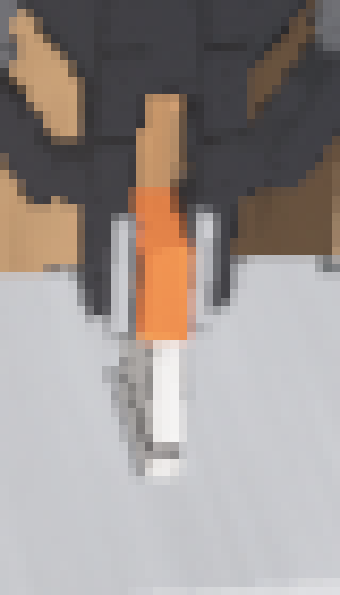

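Request:
carry_out --rows '[[[0,0,0.002],[0,0,0],0],[[0,0,0.004],[0,0,0],0],[[0,0,0.006],[0,0,0],0],[[0,0,0.0065],[0,0,0],0],[[0,0,0.0065],[0,0,0],0]]'

```text
clock: 11.22
tcp_pos: [606.6, -224.0, 100.6]
eef_rot: [-3.079, -0.614, 0.004]
force: [0.5, 0.3, -2.0]
gripper_width: 0.161
```

Request:
carry_out --rows '[[[0,0,0],[0,0,0],0],[[0,0,0],[0,0,0],0],[[0,0,0],[0,0,0],0],[[0,0,0],[0,0,0],0],[[0,0,0],[0,0,0],0]]'

```text
clock: 11.63
tcp_pos: [606.6, -224.0, 100.6]
eef_rot: [-3.079, -0.614, 0.004]
force: [-0.2, -0.1, -2.6]
gripper_width: 0.16
```

```bash
python3 -c "
from h import *
im=read_camera('side')
go((607,-223.9,101),22.5); o=observe(); print(o['wrist_torque'],abs(o['joint_velocities']).max())
cv2.imwrite('pics/side11.png',im[:,:,::-1])
s=cv2.resize(im[100:170,335:375,::-1],None,fx=8.5,fy=8.5,interpolation=cv2.INTER_NEAREST); cv2.imwrite('pics/s11z.png',s)
p=o['tcp_pos']; b=np.radians(22.5); Y=np.array([-np.sin(b),np.cos(b)])
print('pred box-top level at near end', ((proj('side',[*(p[:2]+25*Y),110])+.5-[335,100])*8.5).round())
"
```

```text
t 11.68 tcp [ 606.6 -224.   100.6] xang 22.54 F [ 0.7 -0.8 -1.6] w 0.159
shift [ 0.0004  0.0001 -0.0004] turn [-0.0021  0.0022  0.0007]
[-0.01409009 -0.05023378 -0.01747934] 0.0016866260290247532
pred box-top level at near end [[165. 472.]]
```

View pics/s11z.png

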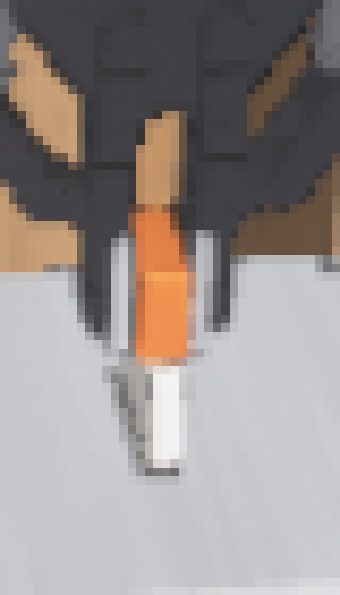

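View pics/side11.png

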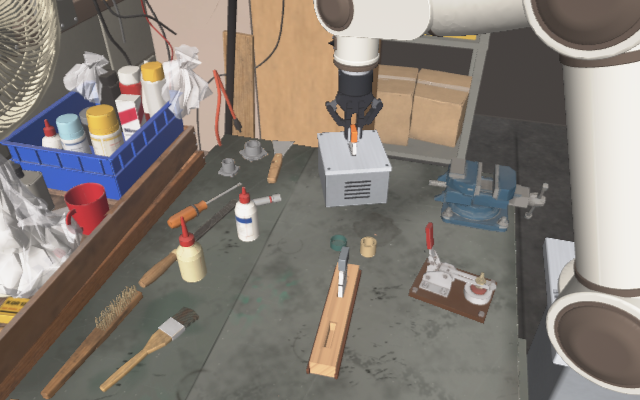

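```bash
python3 -c "
from workcell import *
print(close_job()); o=observe(); print(o['tcp_pos'],o['force'],o['gripper_width'])"
```

```text
the job is handed in; nothing more can be done
None
the job is handed in; nothing more can be done
```

I lifted the plate with the orange block out of the rack, gripping the block at 20 N. I lowered it through the lamp box slot until the black line was level with the box top, and handed the job in at about 11.7 s, still holding it.

**Last checks**
- **Height:** in the side view the black line showed at about the predicted box-top row (around 470 against 472 in the enlarged crop). With the TCP at z = 100.6 mm, that puts the foot about 50 mm below the top.
- **Position:** the TCP was at (606.6, -224.0) mm, turned 22.54°. I measured the slot at about (607, -224) mm and 22.5°, to within about 1 mm.
- **Contact:** the wrist read about -2 N, roughly the plate's weight, with torque near zero. The arm was still, and the opening of 0.16 matched the 14 mm block.
- **Other items:** in the side view the grey plate, bottle, bush and cap looked to be in the same places; I did not measure them.

**What disagreed**
- **Finger height:** both cameras showed the finger tips about 30 to 40 mm above where the reported TCP put them. I went by the pictures and grasped at TCP z = 49 mm, not the roughly 83 mm the stated tool geometry gave. The grip and lift then confirmed this.
- **Light rub in the slot:** going in, the torque rose to about 0.5 Nm, which I read as the plate lightly touching one end of the slot. A 0.6 mm shift along the slot removed it.

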